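# Load and lock the reagent cassette

## Robot

A 6-joint arm with a two-finger parallel gripper is mounted at the origin on the work surface. World frame = base frame: x ahead of the robot, y to its left, z up, the work surface at z = 0. Lengths are in m, angles in rad, forces in N, time in s.
With the tool pointing down it reaches from about 0.35 to 0.775 m from the base axis. Payload 7.3 kg.
Tool frame: the origin (TCP) lies at the centre of the arm's flange, where the gripper is bolted on; the fingertips stand 178 mm ahead of it and the grasp point (between the pads) lies 159 mm ahead of it (tip_extent is the distance from the TCP to the fingertips, in m); z points along the fingers, y is the line along which they close (so a half turn about z gives the same grasp; the last joint's range is limited). The gripper opens to 92 mm and grips with 3 to 60 N. Pads are 19 mm wide; open, the fingers measure 130 mm over their backs; the gripper's body (75 mm by 190 mm) begins 47 mm behind the grasp point.
Start: joints at [0.964, 0.342, 1.524, -0, 1.275, -0.146], TCP at [0.233, 0.47, 0.405] pointing down, gripper open.
Joint ranges: [-2.53, 2.53], [-0.77, 2.02], [0.04, 2.7], [-1, 4.14], [0.28, 2.66], [-3.11, 3.11]. Speed limits (rad/s): [2.57, 2.57, 3.14, 3.14, 3.14, 3.14].

## Interface

Orientations are given as [roll, pitch, yaw] about the fixed x, y, z axes, in that order (R = Rz(yaw) Ry(pitch) Rx(roll)).
In Python, from cell import * gives the robot as it stands.
- The arm moves only by the tool arm_command, never from a script. Its arguments are lists of equal length, an entry for each row: "xyz": the shift along the world's x, y, z in mm, a list of three; "spin": the turn about the world's z in degrees. In form: {"xyz": [[tx, ty, tz], ...], "spin": [spin, ...]}. A call has 1 to 20 rows; each row shifts and turns the commanded pose from where the row before left it; what a row does not reach is not made up. A row lasts 1/10 s, in which the tool goes at most 50 mm and 8.59 degrees, less where a joint would pass 70% of its speed; a pose out of reach is approached as far as the arm can. A call with a gripper value outside its range is refused whole. "jaw" is the opening, from -1 (shut) to 1 (fully open), set as the call begins (left out, the last holds). The fingers move at their own pace and stop on an object; "squeeze" is the grip in N (left out, the last holds). Time passes only in rows, so rows that do not move let the fingers close. It gives the time, the measured TCP pose, the force, the opening and the grip force at its end, in the units of the state.
- observe(): the state, without advancing time (a new reading comes with each control period).
- read_camera(name): name is "side" or "top"; returns a dict with "img" (480x640x3 uint8, red, green, blue), "depth" (480x640 float32, m along the optical axis (not along the pixel's ray), 0 where there is no reading), "fx", "fy", "cx", "cy" (pixels), "dist_coeffs" ([k1, k2, p1, p2, k3] as OpenCV has them; the pictures are not rectified), "world_from_camera" (4x4, takes a point from camera to world coordinates). Camera axes: x right, y up, looking along -z (the intrinsics and any distortion apply to the point x, -y, -z); pixel columns grow to the right and rows downward; lengths in m; the calibration is good to about 2 mm. A picture is of the moment at which its call begins.
- hand_in(): hands the job in; it is judged then, once.
The state is a dict: "time": time; "qpos": joint angles; "qvel": joint speeds; "joint_efforts": joint torques, N m; "tool_pos": TCP position; "tool_rot": TCP orientation; "contact_force": force on the tool from outside, world axes, zero at the start; "torque": the same for the moment, N m; "opening": finger opening in m; "grip_force": force on a finger pad.
Only numpy, scipy, OpenCV 4.12 (cv2) and the standard library are available. Lean on these libraries where they do the work, as an engineer would, in place of code of your own. Each camera call takes 0.05 s, during which the arm holds its last target. There are 200 camera calls.

## Task

Load the short grey cassette into the desktop reader: set it on the loading plate and slide it in under the hood, fully home, until the spring catch snaps out behind it. Then turn the black lock knob clockwise, feeling for the spot where its torque dips and the steel spring pin in its disc drops into a hidden notch, and leave the knob resting in that notch, not wound past it. Do not knock over or push away any of the other things on the bench, including the long cassette.

Things in the scene. Friction and masses are not known exactly. Their poses are not given: they have to be found in the camera images.
- cassette: Short cassette: plain grey plastic block 80 x 50 x 36 mm (x, y, z) with a grip fin on top, 0.11 to 0.22 kg. Origin: centre of the underside, z up. +x points to the front end (black stripe on its end face, paper label on top), which goes in first. It starts standing on the bench, yaw within 1.4 rad of world x.
- fin (a point): Middle of the cassette's upright grip fin, 50 mm above the underside, 15 mm behind the block's centre. Fin: 40 mm along the cassette's x, 12 mm thick in y, 28 mm high (36 to 64 mm above the underside).
- long_cassette: Bystander: the same cassette but 118 mm long, same fin at x = -15 mm. It does not fit; leave it. It and the short one may stand in each other's place.
- reader: Desktop reader, fixed. x along the loading channel (cassette moves to +x), y left, z up, origin on the bench below the channel. Loading plate: top 10 mm up, x -160 to 150, y -75 to 150 mm. Left of the channel the console with the knob: x -105 to 45, y 48 to 148, 30 mm high. Head: x 62 to 150, y -70 to 150, 85 mm high; its face is the back stop.
- mouth (a point): Start of the loading channel: reader (-67, 0, 10) mm, on the plate. From here to x = -50 mm the mouth narrows; then steel guides with inner faces at y = +-26.5 mm run to x = 64 mm, top 34 mm above the bench.
- hood (a point): Front lower edge of the hood over the channel's end: reader (34, 0, 50) mm. The hood covers x 34 to 62 mm, underside 50 mm, top 66 mm above the bench. The fin and the fingers stay in front of it.
- bay (a point): Where the underside centre of the cassette is when fully home (against the back stop): reader (22, 0, 10) mm, axes as the reader's. Once caught, the cassette has about 2.5 mm of play back from here.
- catch (a joint): Spring catch in the right guide: 0 = sprung out 6 mm into the channel; grows (m) as it is pushed aside, up to 0.009. Its ramp faces the mouth (reader x -36 to -21 mm); its square face at x = -20.5 mm holds the cassette's rear end. Spring 2 to 4 N.
- catch_nose (a point): Tip of the catch's nose, top edge, 35 mm above the bench; moves with the catch. Its housing right of the channel is 28 mm high.
- knob (a joint): Knob angle, rad, grows clockwise from above, 0 to 2.6 (stop). Starts at 0 to 0.5. The unseen notch's centre is anywhere from 0.9 to 2.1, new each time. Drag about 0.07 N m. In the 0.2 rad before the centre the pin falls in and the knob pulls on by itself (by 0.1 N m or more); in the 0.2 rad after, it resists with about 0.3 N m. Let go within 0.1 rad of the centre it settles there.
- knob_grip (a point): On the knob's upright axis, reader (-30, 95) mm, 62 mm above the bench; its x axis points along the grip bar to the pin. Black disc 72 mm across, top 42 mm up, with a straight upright grip bar 44 mm long, 12 mm thick, from 42 to 72 mm up. At joint value q the bar's x axis is turned by -q about z from the reader's x. Pinch its flat sides from above; regrasp for more than 1.5 rad.
- pin_top (a point): Top of the steel spring pin, 7 mm thick, in the knob's disc 28 mm from the axis, beyond one end of the grip bar. It stands about 48 mm above the bench (6 mm proud of the disc) and sinks by about 4 mm when it falls into the notch.
- bottle: Bystander: amber bottle, 58 mm across, 150 mm tall, right of the reader. Origin under its centre.
- jar: Bystander: clear jar, 60 mm across, 75 mm tall, left of the knob. Origin under its centre.
- cup: Bystander: small capped cup, 44 mm across, 45 mm tall, in front of the reader. Origin under its centre.
- dropper: Bystander: slim white dropper bottle, 36 mm across, 105 mm tall, between the two cassettes' places. Origin under its centre.
- tip_box: Bystander: blue tip box with clear lid, 85 x 65 mm, 62 mm tall. Origin under its centre.
- tube_rack: Bystander: steel rack of capped tubes, 70 x 170 mm, 88 mm tall. Origin under its centre.
Things that resemble listed ones, but are neither listed nor needed, are in the scene too. What is shaped like the cassette but orange, purple or yellow is not meant.

How it is judged:
By the outcome, as a careful person would: the job done as asked, in the order asked, and still so for the second after the job is handed in, with the robot touching nothing.
It also fails if it takes over 72 s, if anything falls off the work surface, if the arm or the gripper's body presses on something with over 40 N, if the wrist force passes 120 N, or if a joint passes its speed limit or range.

## Working session

There is one attempt and no reset: what is moved stays moved. The work goes in short steps, Python scripts to look and compute and a tool call to move; the robot and the scene stay as the last step left them, time stands still between calls to the robot, and variables do not carry over. Pictures are saved under pics/ and viewed, at most 10 in all, crops included, and the job is handed in when it is done.

Besides the shell and the picture viewer there is one more tool, called as a command line: name --pt "numbers of a row" for each row, then --argument value for the rest. arm_command: Moves the arm, as the interface text tells. Its arguments: {"type":"object","properties":{"xyz":{"type":"array","items":{"type":"array","items":{"type":"number"}}},"spin":{"type":"array","items":{"type":"number"}},"jaw":{"type":"number"},"squeeze":{"type":"number"}},"required":["xyz","spin"]}

```bash
mkdir -p pics; cat > h.py <<'E'
from cell import *
import numpy as np, cv2, pickle
def snap(name,tag):
    c=read_camera(name); pickle.dump(c,open(f'pics/{tag}.pkl','wb'))
    cv2.imwrite(f'pics/{tag}.png',c['img'][:,:,::-1]); return c
def load(tag): return pickle.load(open(f'pics/{tag}.pkl','rb'))
def ray(c,u,v):
    K=np.array([[c['fx'],0,c['cx']],[0,c['fy'],c['cy']],[0,0,1]])
    p=cv2.undistortPoints(np.array([[[u,v]]],float),K,np.array(c['dist_coeffs'],float))[0,0]
    return np.array([p[0],-p[1],-1.])
def atz(c,u,v,z):
    T=np.array(c['world_from_camera']); d=T[:3,:3]@ray(c,u,v); o=T[:3,3]
    return o+d*(z-o[2])/d[2]
def atd(c,u,v):
    T=np.array(c['world_from_camera']); return T[:3,3]+T[:3,:3]@ray(c,u,v)*c['depth'][int(v),int(u)]
E
python3 - <<'E'
from h import *
for n in('top','side'):
    c=snap(n,n+'0'); print(c['fx'],c['cx'],c['cy'],c['dist_coeffs'],np.round(c['world_from_camera'],3).tolist())
print(observe())
E
```

```text
578.6013568100622 313.55398435917203 241.26557488335257 [-0.16023952  0.          0.          0.          0.        ] [[-0.013, 0.988, -0.151, 0.278], [-1.0, -0.016, -0.023, -0.066], [-0.026, 0.15, 0.988, 1.642], [0.0, 0.0, 0.0, 1.0]]
565.3929307339399 317.3647029600431 237.86064230452047 [-0.16017807  0.          0.          0.          0.        ] [[0.918, 0.276, -0.285, 0.143], [-0.397, 0.636, -0.662, -0.906], [-0.002, 0.72, 0.694, 0.959], [0.0, 0.0, 0.0, 1.0]]
{'time': 0.1, 'qpos': array([ 9.64007638e-01,  3.42654838e-01,  1.52492812e+00, -1.27177619e-05,
        1.27538506e+00, -1.45983239e-01]), 'qvel': array([ 0.00157262, -0.0003584 , -0.00281504,  0.00074672,  0.00179103,
       -0.00067198]), 'joint_efforts': array([ 1.53335841e-03, -4.32007062e+01, -2.44691277e+01,  7.18931551e-02,
        5.26366406e-02, -6.33880336e-05]), 'tool_pos': array([0.23335621, 0.47015318, 0.40411104]), 'tool_rot': array([-3.14023015e+00, -1.88035211e-04,  2.68079079e+00]), 'contact_force': array([ 0.27545835,  0.48868151, -0.60523956]), 'torque': array([-0.04826727, -0.02671915,  0.01154495]), 'grip_force': 0.0, 'opening': 0.09197260761138613}
```

View pics/top0.png

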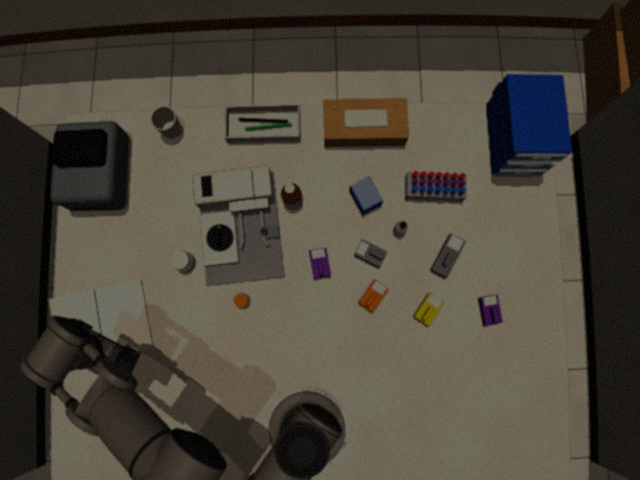

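View pics/side0.png

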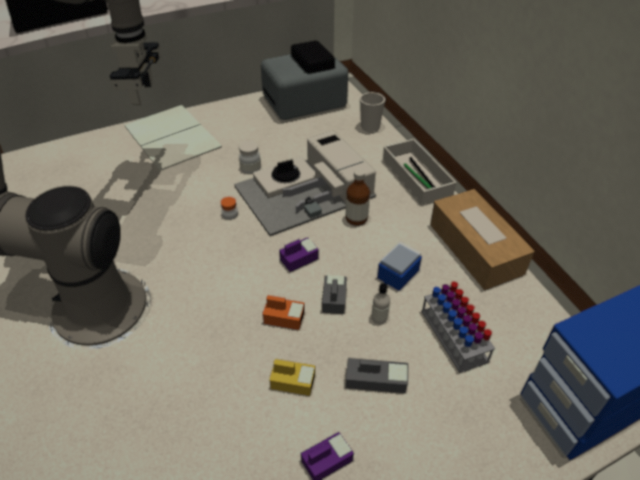

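Top view: the grey cassette at (371,253) looks short, and the grey one at (448,255) is long. Lookalikes are purple (319,263) and (490,310), orange (374,295) and yellow (429,309). The reader is around (238,225), with the knob at (220,238). I'll check both in enlarged crops.

```bash
python3 - <<'E'
from h import *
def crop(tag,x,y,w,h,s):
    im=load(tag)['img'][y:y+h,x:x+w,::-1]
    im=cv2.resize(im,None,fx=s,fy=s,interpolation=cv2.INTER_CUBIC)
    return np.clip(255*(im/255.)**.6,0,255).astype(np.uint8)
cv2.imwrite('pics/c1.png',crop('top0',185,160,130,130,4.6))   # x=185+u/4.6
a=crop('top0',345,225,130,65,6)
b=crop('side0',310,265,130,35,6)
cv2.imwrite('pics/c2.png',np.vstack([a,b]))
E
```

```text
(no output)
```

View pics/c1.png

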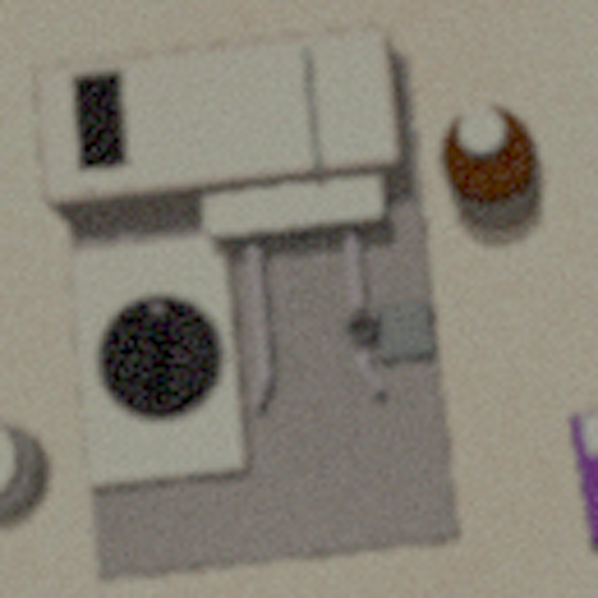

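View pics/c2.png

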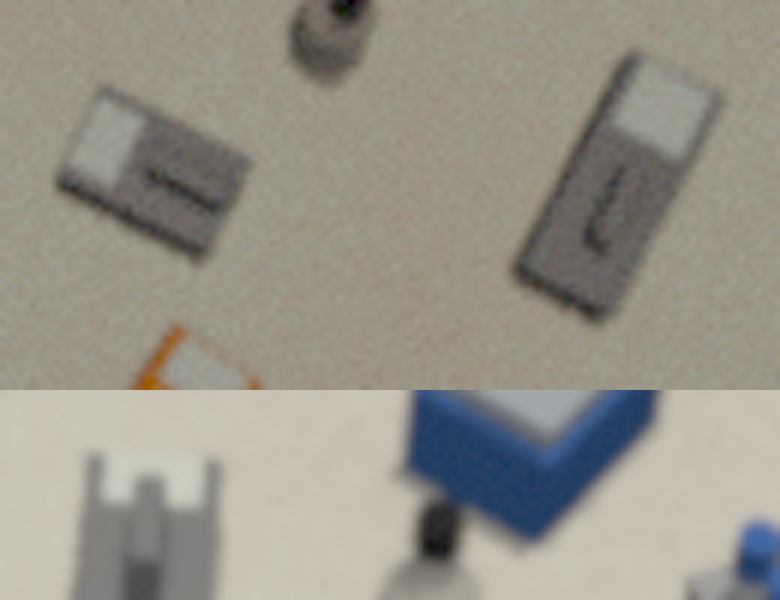

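Crop 1 shows the reader: plate corners at (100,578) and (458,537), knob disc centred at (160,355), pin at (157,307). Crop 2 confirms the choice: the left grey block (155,170) is about 80 mm with its label end at the left, while the right one is visibly longer. The short cassette is therefore top pixel (371,253), with its front pointing up-left.

```bash
cat >> h.py <<'E'
def cloud(c):
    h,w=c['depth'].shape; u,v=np.meshgrid(np.arange(w),np.arange(h))
    K=np.array([[c['fx'],0,c['cx']],[0,c['fy'],c['cy']],[0,0,1]])
    p=cv2.undistortPoints(np.stack([u,v],-1).reshape(-1,1,2).astype(float),K,np.array(c['dist_coeffs'],float)).reshape(h,w,2)
    P=np.dstack([p[...,0],-p[...,1],-np.ones((h,w))])*c['depth'][...,None]
    T=np.array(c['world_from_camera']); return P@T[:3,:3].T+T[:3,3]
E
python3 - <<'E'
from h import *
c=load('top0')
f=lambda L,z,x0,y0,s:[np.round(atz(c,x0+u/s-.5,y0+v/s-.5,z)[:2]*1000,1).tolist() for u,v in L]
print('plate',f([(100,578),(458,537)],.010,185,160,4.6))
print('console',f([(98,488),(247,468)],.030,185,160,4.6))
print('head',f([(35,68),(385,28),(400,160),(50,200)],.085,185,160,4.6))
print('hood front',f([(220,242),(385,222)],.066,185,160,4.6))
print('knob',f([(160,355)],.042,185,160,4.6),'pin',f([(157,307)],.048,185,160,4.6))
print('guides ends',f([(262,408),(380,396)],.034,185,160,4.6))
print('cass',f([(105,88),(60,180),(204,258),(252,160)],.036,345,225,6))
print('long',f([(635,50),(722,97),(604,322),(515,270)],.036,345,225,6))
P=cloud(c)
for nm,(x0,x1,y0,y1) in dict(cass=(352,392,236,272),long=(428,470,230,280)).items():
    q=P[y0:y1,x0:x1].reshape(-1,3); print(nm,'bench z',np.percentile(q[:,2],[5,25,50,75,95]).round(4))
    m=(q[:,2]>.03)&(q[:,2]<.043); r=cv2.minAreaRect((q[m,:2]*1000).astype(np.float32)); print(r,m.sum(),np.median(q[m,2]))
    m=(q[:,2]>.05); print('fin',q[m].mean(0) if m.any() else 0,m.sum())
s=load('side0')
b=[(x,y) for x,y in[(0,0)]]
E
```

```text
plate [[405.1, 280.8], [427.8, 57.8]]
console [[459.1, 278.5], [470.2, 185.9]]
head [[711.6, 310.6], [731.2, 95.2], [648.7, 86.0], [628.6, 299.2]]
hood front [[604.4, 197.9], [614.8, 97.0]]
knob [[539.3, 238.4]] pin [[568.2, 239.5]]
guides ends [[506.6, 176.2], [512.9, 103.4]]
cass [[526.4, -163.8], [483.4, -141.7], [445.7, -207.8], [491.3, -231.6]]
long [[540.4, -414.2], [517.3, -454.6], [412.5, -393.7], [437.5, -352.8]]
cass bench z [-0.0051 -0.0006  0.0037  0.035   0.0563]
((487.1951599121094, -185.9966278076172), (79.07521057128906, 50.117515563964844), 61.967506408691406) 393 0.03633821241302293
fin [ 0.47242099 -0.19447036  0.12183337] 80
long bench z [-0.0048 -0.0003  0.0039  0.0349  0.0427]
((476.6567687988281, -406.3756103515625), (51.5284423828125, 119.64028930664062), 59.98556137084961) 615 0.0367349019390919
fin [ 0.44463412 -0.36581405  0.21465839] 83
```

```bash
python3 - <<'E'
from h import *
from scipy.optimize import least_squares
L=np.array([(-160,150),(-160,-75),(-105,148),(-105,48),(150,150),(150,-70),(62,-70),(62,150),(-30,95)],float)
W=np.array([[405.1, 280.8], [427.8, 57.8],[459.1, 278.5], [470.2, 185.9],[711.6, 310.6], [731.2, 95.2], [648.7, 86.0], [628.6, 299.2],[539.3, 238.4]])
R=lambda a:np.array([[np.cos(a),-np.sin(a)],[np.sin(a),np.cos(a)]])
f=lambda p:((L@R(p[2]).T+p[:2])-W).ravel()
r=least_squares(f,[560,140,.1],loss='soft_l1'); print(r.x,np.degrees(r.x[2]),r.fun.reshape(-1,2).round(1).tolist())
for n in('top0','side0'):
    c=load(n);P=cloud(c).reshape(-1,3)*1000
    q=(P[:,:2]-r.x[:2])@R(r.x[2])
    def box(x0,x1,y0,y1,z0,z1): return (q[:,0]>x0)&(q[:,0]<x1)&(q[:,1]>y0)&(q[:,1]<y1)&(P[:,2]>z0)&(P[:,2]<z1)
    for nm,b,z in(('head',(30,180,-100,180),(79,95)),('console',(-130,60,20,170),(24,35)),('plate',(-180,-115,-100,170),(6,14)),('disc',(-75,15,50,140),(39,47)),('bar',(-75,15,50,140),(60,78)),('hood',(20,60,-90,90),(61,70)),('head',(30,180,-100,180),(79,95))):
        m=box(*b,*z)
        if m.sum()<20: print(n,nm,m.sum());continue
        print(n,nm,m.sum(),'x',np.percentile(q[m,0],[2,50,98]).round(1),'y',np.percentile(q[m,1],[2,50,98]).round(1),'z',np.median(P[m,2]).round(1))
        if nm in('head','bar'):
            rr=cv2.minAreaRect(P[m,:2].astype(np.float32)); print('   ',rr)
    # cassettes / bystander from side
    m=(P[:,0]>430)&(P[:,0]<545)&(P[:,1]>-245)&(P[:,1]<-130)&(P[:,2]>31)&(P[:,2]<41); print(n,'cass',cv2.minAreaRect(P[m,:2].astype(np.float32)))
    m=(P[:,0]>430)&(P[:,0]<545)&(P[:,1]>-245)&(P[:,1]<-130)&(P[:,2]>59)&(P[:,2]<69); print(n,'fin',cv2.minAreaRect(P[m,:2].astype(np.float32)) if m.sum()>5 else 0)
E
```

```text
[5.79101815e+02 1.47644143e+02 1.01561327e-01] 5.8190353785727185 [[-0.4, -0.2], [-0.3, -1.0], [0.5, 5.7], [-0.4, -1.1], [1.5, 1.5], [4.2, -2.0], [-0.8, -1.7], [-3.0, 4.0], [0.3, 0.7]]
top0 head 2239 x [ 62.7 104.7 146.7] y [-64.5  39.7 144.1] z 85.2
    ((679.4552001953125, 182.43002319335938), (101.15833282470703, 254.94386291503906), 1.4317023754119873)
top0 console 1189 x [-103.8  -33.6   41.2] y [ 30.2  94.  146.5] z 29.8
top0 plate 966 x [-170.5 -138.8 -115.8] y [-72.3  38.2 148.8] z 10.1
top0 disc 257 x [-63.5 -32.    0.7] y [ 62.8  91.  129. ] z 42.6
top0 bar 59 x [-52.9 -33.5 -10.9] y [ 90.   95.  103.1] z 71.1
    ((537.622314453125, 240.73526000976562), (11.806111335754395, 43.06218719482422), 89.08055114746094)
top0 hood 290 x [33.1 46.3 59.4] y [-50.2  -0.6  55. ] z 65.6
top0 head 2239 x [ 62.7 104.7 146.7] y [-64.5  39.7 144.1] z 85.2
    ((679.4552001953125, 182.43002319335938), (101.15833282470703, 254.94386291503906), 1.4317023754119873)
top0 cass ((487.3865966796875, -186.0854949951172), (78.78852844238281, 50.17382049560547), 62.32554244995117)
top0 fin ((480.09194
[... 405 characters left out ...]
8
side0 disc 210 x [-61.1 -32.7   4.6] y [ 60.   82.9 120.7] z 42.3
side0 bar 102 x [-48.2 -28.   -6.6] y [ 82.6  90.8 103.6] z 69.5
    ((543.3190307617188, 236.88693237304688), (44.15154266357422, 22.419235229492188), 3.6185340881347656)
side0 hood 250 x [36.  47.1 59.1] y [-53.8  -3.9  52.4] z 66.2
side0 head 1560 x [ 65.4 105.  149.6] y [-68.   35.7 141.6] z 85.3
    ((683.22607421875, 195.98158264160156), (90.75308227539062, 222.03054809570312), 5.612370014190674)
side0 cass ((492.1582946777344, -186.8431396484375), (85.34562683105469, 50.01906967163086), 61.851722717285156)
side0 fin ((485.44207763671875, -199.61318969726562), (44.65206527709961, 11.980643272399902), 62.01961898803711)
```

```bash
python3 - <<'E'
from h import *
R=lambda a:np.array([[np.cos(a),-np.sin(a)],[np.sin(a),np.cos(a)]])
for n in('top0','side0'):
    P=cloud(load(n)).reshape(-1,3)*1000
    q=(P[:,:2]-[579,147.5])@R(.1)
    def rep(nm,m,fr=P):
        print(n,nm,m.sum(),*(np.percentile(fr[m,i],[3,50,97]).round(0).tolist() for i in(0,1)),'z',np.percentile(P[m,2],98).round() if m.any() else 0)
    rep('bottle(reader frame)',(q[:,0]>-30)&(q[:,0]<120)&(q[:,1]<-76)&(q[:,1]>-170)&(P[:,2]>30)&(P[:,2]<170),q)
    rep('bottle top',(q[:,0]>-30)&(q[:,0]<120)&(q[:,1]<-76)&(q[:,1]>-170)&(P[:,2]>135)&(P[:,2]<160),q)
    rep('dropper',(P[:,0]>470)&(P[:,0]<620)&(P[:,1]>-330)&(P[:,1]<-240)&(P[:,2]>20)&(P[:,2]<115))
    rep('tipbox',(P[:,0]>540)&(P[:,0]<720)&(P[:,1]>-250)&(P[:,1]<-100)&(P[:,2]>40)&(P[:,2]<75))
    rep('guide',(q[:,0]>-60)&(q[:,0]<30)&(abs(q[:,1])<45)&(P[:,2]>30)&(P[:,2]<39),q)
    for y0,y1 in((15,45),(-45,-15)):
        m=(q[:,0]>-48)&(q[:,0]<30)&(q[:,1]>y0)&(q[:,1]<y1)&(P[:,2]>29)&(P[:,2]<40)
        if m.sum()>8: print('  guide',m.sum(),np.polyfit(q[m,0],q[m,1],1), np.percentile(q[m,1],[5,50,95]))
E
```

```text
top0 bottle(reader frame) 433 [30.0, 47.0, 76.0] [-148.0, -123.0, -97.0] z 154.0
top0 bottle top 87 [46.0, 58.0, 70.0] [-133.0, -122.0, -110.0] z 156.0
top0 dropper 172 [537.0, 548.0, 566.0] [-287.0, -268.0, -255.0] z 108.0
top0 tipbox 699 [611.0, 650.0, 691.0] [-213.0, -177.0, -141.0] z 70.0
top0 guide 150 [-59.0, -17.0, 27.0] [-41.0, -25.0, 36.0] z 38.0
  guide 70 [-1.23259686e-03  3.18329312e+01] [28.04319868 31.69840799 35.25086269]
  guide 81 [  0.06386223 -29.90474021] [-41.20167704 -29.6398374  -24.7711213 ]
side0 bottle(reader frame) 900 [35.0, 53.0, 80.0] [-152.0, -137.0, -113.0] z 151.0
side0 bottle top 114 [49.0, 60.0, 72.0] [-137.0, -128.0, -113.0] z 152.0
side0 dropper 497 [542.0, 553.0, 571.0] [-291.0, -280.0, -265.0] z 108.0
side0 tipbox 989 [613.0, 651.0, 696.0] [-219.0, -186.0, -148.0] z 67.0
side0 guide 243 [-57.0, -17.0, 26.0] [-42.0, -24.0, 36.0] z 38.0
  guide 109 [1.02611979e-02 3.00270732e+01] [25.01995766 29.86658975 35.6502499 ]
  guide 130 [ 2.98447478e-02 -3.19096014e+01] [-43.10483878 -32.02833179 -23.26960683]
```

arm_command --pt "15.5 -42 0" --pt "15.5 -42 0" --pt "15.5 -42 0" --pt "15.5 -42 0" --pt "15.5 -42 0" --pt "15.5 -42 0" --pt "15.5 -42 0" --pt "15.5 -42 0" --pt "15.5 -42 0" --pt "15.5 -42 0" --pt "15.5 -42 0" --pt "15.5 -42 0" --pt "15.5 -42 0" --pt "15.5 -42 0" --pt "15.5 -42 0" --pt "15.5 -42 0" --pt "0 0 -40" --pt "0 0 -40" --pt "0 0 0" --spin '[-5.7,-5.7,-5.7,-5.7,-5.7,-5.7,-5.7,-5.7,-5.7,-5.7,-5.7,-5.7,-5.7,-5.7,-5.7,-5.7,0,0,0]' --jaw 1 --squeeze 30

```text
time: 2.0
tool_pos: [0.4799, -0.2013, 0.3198]
tool_rot: [-3.13, -0.001, 1.088]
contact_force: [-1.1, 0.2, 0.5]
opening: 0.0917
grip_force: 0.0
```

```bash
python3 - <<'E'
from h import *
o=observe(); print(o['time'],o['tool_pos'],o['tool_rot'],o['qpos'].round(2))
E
```

```text
2.0 [ 0.47990834 -0.20130995  0.31978628] [-3.13031816e+00 -6.69334900e-04  1.08825313e+00] [-0.54  0.42  1.66 -0.    1.08 -0.06]
```

arm_command --pt "0.5 -5 0" --pt "0 0 -30" --pt "0 0 -30" --pt "0 0 -25" --pt "0 0 -12" --pt "0 0 0" --pt "0 0 0" --spin '[0,0,0,0,0,0,0]'

```text
time: 2.7
tool_pos: [0.4827, -0.2072, 0.2295]
tool_rot: [3.139, 0.0, 1.089]
contact_force: [0.2, -0.4, 0.5]
opening: 0.0917
grip_force: 0.0
```

arm_command --pt "0 0 0" --pt "0 0 0" --pt "0 0 0" --pt "0 0 0" --pt "0 0 0" --pt "0 0 0" --pt "0 0 0" --pt "0 0 0" --spin '[0,0,0,0,0,0,0,0]' --jaw -1 --squeeze 30

```text
time: 3.5
tool_pos: [0.4819, -0.2068, 0.2277]
tool_rot: [3.142, 0.0, 1.089]
contact_force: [0.4, -0.0, 0.4]
opening: 0.0326
grip_force: 0.0
```

```bash
python3 - <<'E'
from h import *
o=observe(); print(o['time'],o['tool_pos'],o['tool_rot'],o['qpos'].round(2),o['opening'],o['grip_force'],o['contact_force'],o['torque'])
E
```

```text
3.5 [ 0.48192076 -0.20676641  0.22769586] [3.14158692e+00 2.04754625e-05 1.08905550e+00] [-0.55  0.55  1.74 -0.    0.85 -0.07] 0.03257284047047222 0.0 [ 0.38830683 -0.04168261  0.35430946] [-0.08563717  0.06131666  0.02396719]
```

arm_command --pt "0 0 -4" --pt "0 0 0" --pt "0 0 0" --pt "0 0 0" --pt "0 0 0" --pt "0 0 0" --spin '[0,0,0,0,0,0]'

```text
time: 4.1
tool_pos: [0.4819, -0.2067, 0.2237]
tool_rot: [-3.142, 0.0, 1.089]
contact_force: [0.7, -0.0, -2.3]
opening: 0.0123
grip_force: 30.0
```

arm_command --pt "0 0 5" --pt "0 0 10" --pt "0 0 20" --pt "0 0 20" --pt "0 0 0" --pt "0 0 0" --spin '[0,0,0,0,0,0]'

```text
time: 4.7
tool_pos: [0.4819, -0.2067, 0.2791]
tool_rot: [3.14, 0.0, 1.089]
contact_force: [-0.3, 0.2, -2.3]
opening: 0.0119
grip_force: 30.0
```

```bash
python3 - <<'E'
from h import *
o=observe(); print(o['time'],o['tool_pos'],o['tool_rot'],o['opening'],o['grip_force'],o['contact_force'])
c=snap('side','side1')
im=c['img'][150:420,200:500,::-1]; im=cv2.resize(im,None,fx=2.2,fy=2.2,interpolation=cv2.INTER_CUBIC)
cv2.imwrite('pics/c3.png',np.clip(255*(im/255.)**.6,0,255).astype(np.uint8))
E
```

```text
4.7 [ 0.48187338 -0.20669815  0.27912691] [3.14025745e+00 1.08646344e-04 1.08902557e+00] 0.011854014681719219 29.957740008831024 [-0.30789718  0.21027171 -2.28060281]
```

View pics/c3.png

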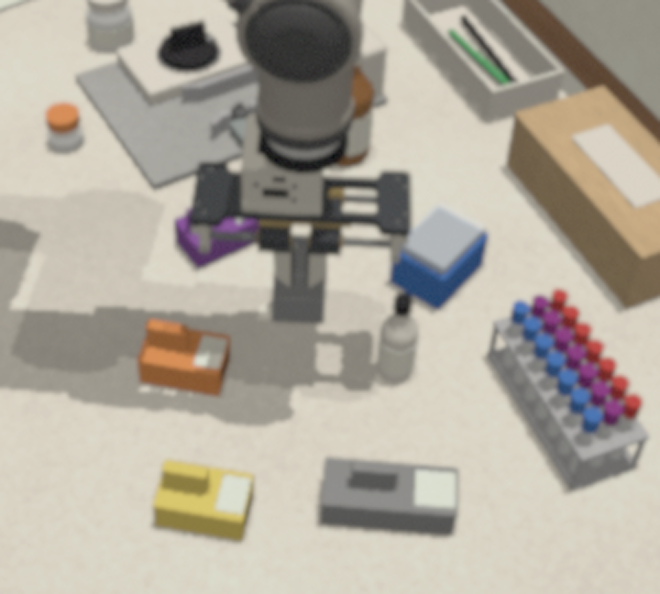

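arm_command --pt "0 0 20" --pt "0 0 20" --pt "-3.8 34 0" --pt "-3.8 34 0" --pt "-3.8 34 0" --pt "-3.8 34 0" --pt "-3.8 34 0" --pt "-3.8 34 0" --pt "-3.8 34 0" --pt "-3.8 34 0" --pt "-3.8 34 0" --pt "-3.8 34 0" --pt "0 0 -20" --pt "0 0 -20" --pt "0 0 -20" --pt "0 0 0" --pt "0 0 0" --spin '[0,0,-5.66,-5.66,-5.66,-5.66,-5.66,-5.66,-5.66,-5.66,-5.66,-5.66,0,0,0,0,0]'

```text
time: 6.45
tool_pos: [0.4438, 0.1332, 0.2583]
tool_rot: [3.141, 0.002, 0.101]
contact_force: [-0.7, -0.3, -1.9]
opening: 0.0119
grip_force: 30.0
```

```bash
python3 - <<'E'
from h import *
o=observe(); print(o['time'],o['tool_pos'],o['tool_rot'],o['qpos'].round(2),o['contact_force'])
c=snap('side','side2');t=snap('top','top2')
g=lambda c,x,y,w,h,s:cv2.resize(c['img'][y:y+h,x:x+w,::-1],None,fx=s,fy=s,interpolation=cv2.INTER_CUBIC)
im=np.hstack([g(c,210,110,180,150,2.2),g(t,185,160,130,150,2.2)])
cv2.imwrite('pics/c4.png',np.clip(255*(im/255.)**.6,0,255).astype(np.uint8))
E
```

```text
6.45 [0.44382539 0.13320784 0.25830505] [3.14145439e+00 1.96955343e-03 1.01114361e-01] [ 0.13  0.42  1.88 -0.    0.84  1.6 ] [-0.73366046 -0.25182411 -1.94312571]
```

View pics/c4.png

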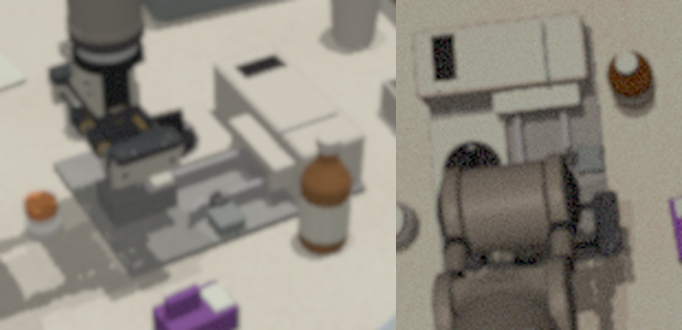

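The side crop shows the cassette level over the plate in front of the mouth, around (150,200). The arm hides the top view. I'll lower it and feel for contact.

arm_command --pt "0 0 -12" --pt "0 0 -9" --pt "0 0 -2" --pt "0 0 0" --spin '[0,0,0,0]'

```text
time: 6.95
tool_pos: [0.4439, 0.1332, 0.2357]
tool_rot: [3.141, 0.0, 0.101]
contact_force: [0.2, -0.2, -1.2]
opening: 0.0118
grip_force: 30.0
```

arm_command --pt "0 0 -1" --pt "0 0 0" --pt "0 0 0" --spin '[0,0,0]'

```text
time: 7.25
tool_pos: [0.444, 0.1333, 0.235]
tool_rot: [3.142, -0.001, 0.101]
contact_force: [-0.1, -0.4, -1.6]
opening: 0.0115
grip_force: 30.0
```

arm_command --pt "0 0 -1" --pt "0 0 0" --pt "0 0 0" --spin '[0,0,0]'

```text
time: 7.55
tool_pos: [0.4439, 0.1333, 0.2337]
tool_rot: [3.142, 0.0, 0.101]
contact_force: [0.7, -0.4, -3.0]
opening: 0.0119
grip_force: 30.0
```

arm_command --pt "0 0 -0.7" --pt "0 0 0" --pt "0 0 0" --spin '[0,0,0]'

```text
time: 7.85
tool_pos: [0.444, 0.1333, 0.2331]
tool_rot: [3.142, -0.0, 0.101]
contact_force: [-0.6, -0.8, -0.6]
opening: 0.0118
grip_force: 30.0
```

arm_command --pt "0 0 -0.7" --pt "0 0 0" --pt "0 0 0" --spin '[0,0,0]'

```text
time: 8.15
tool_pos: [0.4439, 0.1334, 0.233]
tool_rot: [-3.142, -0.001, 0.101]
contact_force: [-2.5, 1.0, 6.5]
opening: 0.0117
grip_force: 30.0
```

arm_command --pt "0 0.5 0.6" --pt "5 0.5 0" --pt "5 0.5 0" --pt "5 0.5 0" --pt "5 0.5 0" --pt "0 0 0" --spin '[0,0,0,0,0,0]'

```text
time: 8.75
tool_pos: [0.4646, 0.1358, 0.233]
tool_rot: [3.142, -0.001, 0.101]
contact_force: [0.1, 0.6, 1.9]
opening: 0.0116
grip_force: 30.0
```

arm_command --pt "4 0.4 0" --pt "4 0.4 0" --pt "0 0 0" --spin '[0,0,0]'

```text
time: 9.05
tool_pos: [0.4716, 0.1367, 0.233]
tool_rot: [-3.141, 0.002, 0.101]
contact_force: [-5.3, 0.7, 6.0]
opening: 0.012
grip_force: 30.0
```

arm_command --pt "4 0.4 0" --pt "4 0.4 0" --pt "0 0 0" --spin '[0,0,0]'

```text
time: 9.35
tool_pos: [0.4799, 0.1375, 0.233]
tool_rot: [-3.141, 0.001, 0.101]
contact_force: [-3.8, 1.0, 4.6]
opening: 0.0116
grip_force: 30.0
```

arm_command --pt "5 0.5 0.3" --pt "5 0.5 0" --pt "5 0.5 0" --pt "5 0.5 0" --pt "0 0 0" --spin '[0,0,0,0,0]'

```text
time: 9.85
tool_pos: [0.4987, 0.1398, 0.2331]
tool_rot: [-3.141, 0.004, 0.101]
contact_force: [-7.9, 3.9, 6.3]
opening: 0.0118
grip_force: 30.0
```

arm_command --pt "5 0.5 0" --pt "5 0.5 0" --pt "5 0.5 0" --pt "5 0.5 0" --pt "0 0 0" --spin '[0,0,0,0,0]'

```text
time: 10.35
tool_pos: [0.5194, 0.142, 0.2331]
tool_rot: [-3.141, 0.002, 0.101]
contact_force: [-5.7, 3.8, 4.7]
opening: 0.0115
grip_force: 30.0
```

arm_command --pt "5 0.5 0" --pt "5 0.5 0" --pt "5 0.5 0" --pt "5 0.5 0" --pt "0 0 0" --spin '[0,0,0,0,0]'

```text
time: 10.85
tool_pos: [0.5394, 0.144, 0.2331]
tool_rot: [-3.14, 0.002, 0.101]
contact_force: [-6.8, 2.9, 4.2]
opening: 0.0116
grip_force: 30.0
```

arm_command --pt "5 0.5 0.2" --pt "5 0.5 0" --pt "5 0.5 0" --pt "5 0.5 0" --pt "5 0.5 0" --pt "5 0.5 0" --pt "0 0 0" --spin '[0,0,0,0,0,0,0]'

```text
time: 11.55
tool_pos: [0.5696, 0.147, 0.2332]
tool_rot: [-3.14, 0.002, 0.101]
contact_force: [-4.5, 4.2, 3.9]
opening: 0.0117
grip_force: 30.0
```

arm_command --pt "2 0.2 0" --pt "2 0.2 0" --pt "2 0.2 0" --pt "0 0 0" --spin '[0,0,0,0]'

```text
time: 11.95
tool_pos: [0.5751, 0.1477, 0.2332]
tool_rot: [-3.14, 0.003, 0.101]
contact_force: [-6.9, 3.2, 5.3]
opening: 0.0119
grip_force: 30.0
```

arm_command --pt "1 0.1 0" --pt "1 0.1 0" --pt "0 0 0" --pt "0 0 0" --spin '[0,0,0,0]'

```text
time: 12.35
tool_pos: [0.5769, 0.1478, 0.2332]
tool_rot: [-3.14, 0.003, 0.101]
contact_force: [-7.6, 3.4, 6.2]
opening: 0.0118
grip_force: 30.0
```

arm_command --pt "1 0.1 0" --pt "1 0.1 0" --pt "0 0 0" --pt "0 0 0" --spin '[0,0,0,0]'

```text
time: 12.75
tool_pos: [0.5798, 0.1476, 0.2331]
tool_rot: [-3.141, 0.001, 0.101]
contact_force: [-3.1, 3.8, 0.6]
opening: 0.012
grip_force: 30.0
```

arm_command --pt "1 0.1 0" --pt "1 0.1 0" --pt "0 0 0" --pt "0 0 0" --spin '[0,0,0,0]'

```text
time: 13.15
tool_pos: [0.5807, 0.1477, 0.2331]
tool_rot: [-3.141, 0.004, 0.101]
contact_force: [-9.0, 2.5, 4.4]
opening: 0.0116
grip_force: 30.0
```

arm_command --pt "1 0.1 0" --pt "1 0.1 0" --pt "0 0 0" --pt "0 0 0" --spin '[0,0,0,0]'

```text
time: 13.55
tool_pos: [0.5815, 0.1478, 0.2331]
tool_rot: [-3.141, 0.009, 0.101]
contact_force: [-15.3, 1.5, 9.0]
opening: 0.0111
grip_force: 30.0
```

```bash
python3 - <<'E'
from h import *
o=observe(); print(o['time'],o['tool_pos'],o['contact_force'])
c=snap('side','side3')
im=cv2.resize(c['img'][120:240,230:390,::-1],None,fx=5,fy=5,interpolation=cv2.INTER_CUBIC)
cv2.imwrite('pics/c5.png',np.clip(255*(im/255.)**.6,0,255).astype(np.uint8))
E
```

```text
13.55 [0.58152619 0.14784611 0.23314828] [-15.33511913   1.48708079   8.99865787]
```

View pics/c5.png

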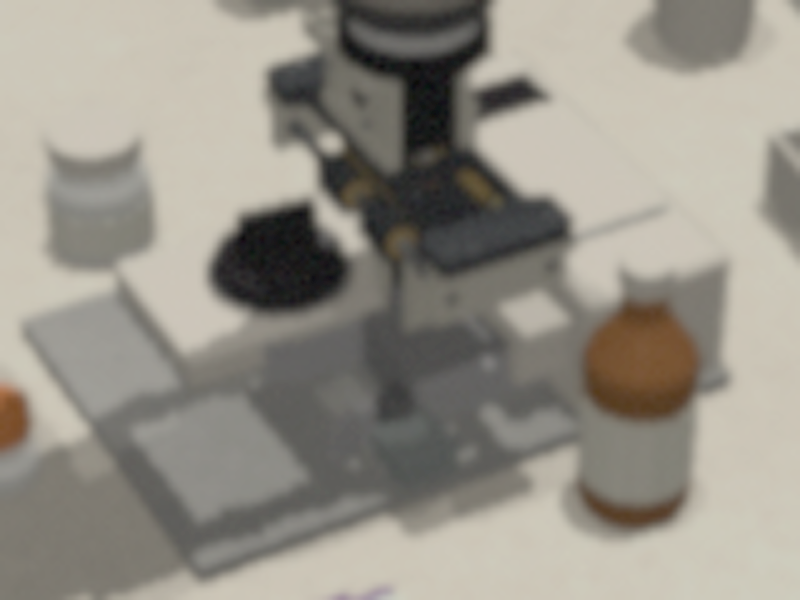

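arm_command --pt "1 0.1 0" --pt "0.5 0 0" --pt "0 0 0" --pt "0 0 0" --spin '[0,0,0,0]'

```text
time: 14.0
tool_pos: [0.5821, 0.1479, 0.2331]
tool_rot: [-3.141, 0.012, 0.102]
contact_force: [-21.6, 0.1, 14.2]
opening: 0.0114
grip_force: 30.0
```

arm_command --pt "-2 -0.2 0.2" --pt "-2 -0.2 0" --pt "-1.5 -0.1 0" --pt "0 0 0" --pt "0 0 0" --spin '[0,0,0,0,0]'

```text
time: 14.5
tool_pos: [0.58, 0.1475, 0.2334]
tool_rot: [-3.141, 0.0, 0.101]
contact_force: [-1.7, 4.4, -3.8]
opening: 0.0115
grip_force: 30.0
```

arm_command --pt "-1 -0.1 0" --pt "-1 -0.1 0" --pt "0 0 0" --pt "0 0 0" --spin '[0,0,0,0]'

```text
time: 14.9
tool_pos: [0.5787, 0.1474, 0.2339]
tool_rot: [-3.141, -0.003, 0.101]
contact_force: [1.6, 6.4, -3.9]
opening: 0.0115
grip_force: 30.0
```

arm_command --pt "-1 -0.1 0" --pt "-1 -0.1 0" --pt "0 0 0" --pt "0 0 0" --spin '[0,0,0,0]'

```text
time: 15.3
tool_pos: [0.577, 0.1472, 0.2343]
tool_rot: [-3.141, -0.004, 0.101]
contact_force: [1.4, 5.8, -3.1]
opening: 0.012
grip_force: 30.0
```

arm_command --pt "-1 -0.1 0" --pt "0 0 0" --pt "0 0 0" --spin '[0,0,0]'

```text
time: 15.6
tool_pos: [0.5762, 0.1471, 0.2344]
tool_rot: [-3.141, -0.005, 0.101]
contact_force: [3.0, 5.6, -2.2]
opening: 0.0117
grip_force: 30.0
```

arm_command --pt "-1 -0.1 0" --pt "-1 -0.1 0" --pt "0 0 0" --pt "0 0 0" --spin '[0,0,0,0]'

```text
time: 16.0
tool_pos: [0.575, 0.1469, 0.2346]
tool_rot: [-3.141, -0.008, 0.101]
contact_force: [6.2, 6.1, -5.4]
opening: 0.0116
grip_force: 30.0
```

```bash
python3 - <<'E'
from h import *
o=observe(); print(o['time'],o['tool_pos'],o['tool_rot'],o['contact_force'],o['torque'])
E
```

```text
16.0 [0.57502239 0.14694989 0.23460931] [-3.14115262 -0.00839205  0.10115236] [ 6.24706329  6.14066833 -5.35904482] [ 1.17210368 -1.20356852  0.08245114]
```

arm_command --pt "-1 -0.1 0" --pt "-1 -0.1 0" --pt "0 0 0" --pt "0 0 0" --spin '[0,0,0,0]'

```text
time: 16.4
tool_pos: [0.5738, 0.1468, 0.2348]
tool_rot: [-3.141, -0.011, 0.101]
contact_force: [10.7, 6.8, -7.7]
opening: 0.0118
grip_force: 30.0
```

```bash
python3 - <<'E'
from h import *
o=observe(); print(o['time'],o['tool_pos'],o['tool_rot'],o['contact_force'],o['torque'])
E
```

```text
16.4 [0.57382974 0.14680156 0.23482573] [-3.14116471 -0.01139665  0.1012034 ] [10.70433426  6.78421451 -7.70610763] [ 1.28471977 -1.86899712  0.16862702]
```

arm_command --pt "2 0.2 0" --pt "2 0.2 -0.3" --pt "2 0.2 -0.3" --pt "2 0.2 0" --pt "1.5 0.2 0" --pt "0 0 0" --pt "0 0 0" --spin '[0,0,0,0,0,0,0]'

```text
time: 17.1
tool_pos: [0.5798, 0.1476, 0.2331]
tool_rot: [-3.141, 0.002, 0.101]
contact_force: [-4.9, 4.4, 0.7]
opening: 0.0117
grip_force: 30.0
```

arm_command --pt "0 0 0" --pt "0 0 0" --pt "0 0 0" --pt "0 0 0" --pt "0 0 0" --pt "0 0 0" --spin '[0,0,0,0,0,0]' --jaw 0

```text
time: 17.7
tool_pos: [0.5805, 0.1473, 0.2331]
tool_rot: [3.141, -0.0, 0.101]
contact_force: [0.0, 1.0, -0.1]
opening: 0.0455
grip_force: 0.0
```

arm_command --pt "0 0 20" --pt "0 0 30" --pt "-15 0 40" --pt "-40 0 30" --pt "-40 0 0" --pt "-40 0 0" --pt "0 0 0" --spin '[0,0,0,0,0,0,0]'

```text
time: 18.4
tool_pos: [0.441, 0.1475, 0.3529]
tool_rot: [3.141, 0.004, 0.102]
contact_force: [-0.1, 0.6, 0.1]
opening: 0.0459
grip_force: 0.0
```

```bash
python3 - <<'E'
from h import *
o=observe(); print(o['time'],o['tool_pos'],o['tool_rot'],o['contact_force'])
s=snap('side','side4');t=snap('top','top4')
g=lambda c,x,y,w,h,k:cv2.resize(c['img'][y:y+h,x:x+w,::-1],None,fx=k,fy=k,interpolation=cv2.INTER_CUBIC)
im=np.hstack([g(s,270,140,80,90,5),g(t,215,190,80,90,5)])
cv2.imwrite('pics/c6.png',np.clip(255*(im/255.)**.6,0,255).astype(np.uint8))
R=lambda a:np.array([[np.cos(a),-np.sin(a)],[np.sin(a),np.cos(a)]])
for n,c in(('side',s),('top',t)):
    P=cloud(c).reshape(-1,3)*1000; q=(P[:,:2]-[579,147.5])@R(.1005)
    m=(abs(q[:,1])<24)&(q[:,0]>-60)&(q[:,0]<35)&(P[:,2]>40)&(P[:,2]<52); print(n,m.sum(),*(np.percentile(q[m,i],[2,50,98]).round(1) for i in(0,1)) if m.any() else '')
    m=(abs(q[:,1])<15)&(q[:,0]>-60)&(q[:,0]<35)&(P[:,2]>66)&(P[:,2]<80); print(n,m.sum(),*(np.percentile(q[m,i],[2,50,98]).round(1) for i in(0,1)) if m.any() else '')
E
```

```text
18.4 [0.44098307 0.14751771 0.35291493] [3.14140087 0.00424193 0.10246314] [-0.1004415   0.58814462  0.11984527]
side 165 [-16.3   3.2  34.4] [-23.6 -10.5  20.9]
side 81 [-10.1  10.1  28.7] [-9.2 -3.9  4.1]
top 182 [-18.9  12.1  34.1] [-23.2  -9.8  22.6]
top 69 [-14.4   5.5  33.8] [-8.1 -0.   6.6]
```

View pics/c6.png

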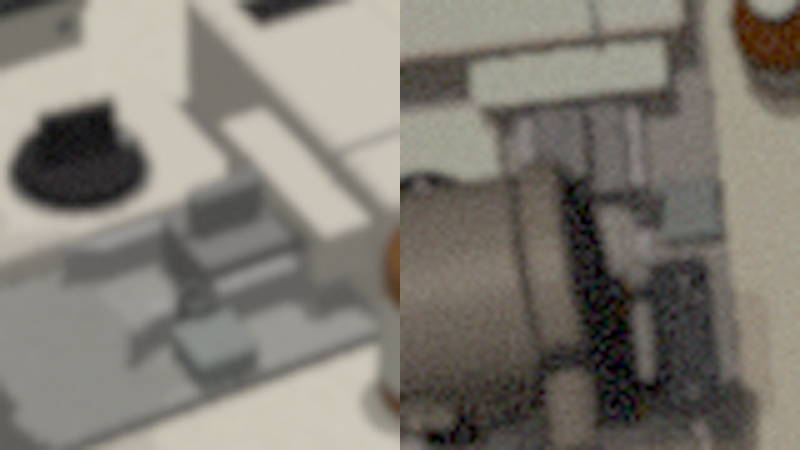

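The side view shows the cassette home under the hood, with the catch nose out behind its rear end at (195,300). The pull test held too, so on to the knob, using the flipped wrist angle so that no regrasp is needed.

arm_command --pt "5 4.6 0" --pt "5 4.6 0" --pt "5 4.6 0" --pt "5 4.6 0" --pt "5 4.6 0" --pt "5 4.6 0" --pt "5 4.6 0" --pt "5 4.6 0" --pt "5 4.6 0" --pt "5 4.6 0" --pt "5 4.6 0" --pt "5 4.6 0" --pt "5 4.6 0" --pt "5 4.6 0" --pt "5 4.6 0" --pt "5 4.6 0" --pt "5 4.6 0" --pt "5 4.6 0" --pt "5 4.6 0" --pt "5 4.6 0" --spin '[8.5,8.5,8.5,8.5,8.5,8.5,8.5,8.5,8.5,8.5,8.5,8.5,8.5,8.5,8.5,8.5,8.5,8.5,8.5,8.5]' --jaw 0.2 --squeeze 30

```text
time: 20.5
tool_pos: [0.5471, 0.2397, 0.3526]
tool_rot: [3.141, 0.001, 3.074]
contact_force: [-0.5, -0.3, 0.2]
opening: 0.0554
grip_force: 0.0
```

arm_command --pt "0 0 0" --pt "0 0 -30" --pt "0 0 0" --pt "0 0 0" --spin '[4,0,0,0]'

```text
time: 20.9
tool_pos: [0.5462, 0.2394, 0.3226]
tool_rot: [-3.141, -0.001, 3.138]
contact_force: [-0.2, 0.6, 0.8]
opening: 0.0549
grip_force: 0.0
```

```bash
python3 - <<'E'
from h import *
o=observe(); print(o['time'],o['tool_pos'],o['tool_rot'],o['qpos'].round(2),o['torque'],o['opening'])
E
```

```text
20.9 [0.546239   0.239427   0.32256491] [-3.14126462e+00 -1.19653321e-03  3.13752090e+00] [ 0.28  0.54  1.44  0.    1.16 -1.28] [ 0.00776516 -0.01081788  0.00075958] 0.054887585650887305
```

arm_command --pt "-6 0 0" --pt "0 0 -40" --pt "0 0 -35" --pt "0 0 -15" --pt "0 0 -8" --pt "0 0 0" --spin '[0,0,0,0,0,0]'

```text
time: 21.5
tool_pos: [0.5395, 0.2395, 0.2251]
tool_rot: [3.142, -0.0, 3.138]
contact_force: [-0.1, 0.4, 0.2]
opening: 0.0555
grip_force: 0.0
```

arm_command --pt "0 0 0" --pt "0 0 0" --pt "0 0 0" --pt "0 0 0" --pt "0 0 0" --pt "0 0 0" --pt "0 0 0" --pt "0 0 0" --spin '[0,0,0,0,0,0,0,0]' --jaw -1

```text
time: 22.3
tool_pos: [0.5394, 0.2404, 0.2253]
tool_rot: [3.139, 0.001, 3.138]
contact_force: [-0.9, 5.7, -0.2]
opening: 0.0116
grip_force: 30.0
```

```bash
python3 - <<'E'
from h import *
o=observe(); print(o['time'],o['tool_pos'],o['tool_rot'],o['contact_force'],o['torque'],o['opening'])
E
```

```text
22.3 [0.53939227 0.24043957 0.2252851 ] [3.13934266e+00 6.83934399e-04 3.13763474e+00] [-0.87818531  5.74008152 -0.1880999 ] [ 0.93529858  0.07192279 -0.17656268] 0.01157153597553498
```

```bash
cat > t.py <<'E'
from h import *
def avg():
    o=observe(); print(round(o['time'],2),'yaw',np.degrees(o['tool_rot'][2]).round(2),'tz',round(o['torque'][2],3),'F',o['contact_force'].round(1),'p',(o['tool_pos']*1000).round(1),'q6',round(o['qpos'][5],3),'eff6',round(o['joint_efforts'][5],3),'open',round(o['opening'],4))
avg()
E
```

arm_command --pt "0 1 0" --pt "0 0 0" --pt "0 0 0" --pt "0 0 0" --pt "0 0 0" --spin '[-3,-3,-3,-3,0]'

```text
time: 22.8
tool_pos: [0.5394, 0.2409, 0.2253]
tool_rot: [3.14, 0.0, 2.928]
contact_force: [0.5, 3.4, 1.2]
opening: 0.0119
grip_force: 30.0
```

```bash
python3 t.py
```

```text
22.8 yaw 167.77 tz -0.051 F [0.5 3.4 1.2] p [539.4 240.9 225.3] q6 -1.068 eff6 0.481 open 0.0119
```

arm_command --pt "0 0 0" --pt "0 0 0" --pt "0 0 0" --pt "0 0 0" --pt "0 0 0" --spin '[-3,-3,-3,-3,0]'

```text
time: 23.3
tool_pos: [0.5394, 0.241, 0.2253]
tool_rot: [3.14, 0.0, 2.72]
contact_force: [-1.6, 6.3, 0.7]
opening: 0.0119
grip_force: 30.0
```

```bash
python3 t.py
```

```text
23.3 yaw 155.84 tz -0.054 F [-1.6  6.3  0.7] p [539.4 241.  225.3] q6 -0.86 eff6 0.482 open 0.0119
```

arm_command --pt "0 1 0" --pt "0 0 0" --pt "0 0 0" --spin '[-3,-3,0]'

```text
time: 23.6
tool_pos: [0.5395, 0.2414, 0.2253]
tool_rot: [3.141, 0.0, 2.616]
contact_force: [1.1, 1.1, 2.3]
opening: 0.0118
grip_force: 30.0
```

```bash
python3 t.py
```

```text
23.6 yaw 149.89 tz -0.091 F [1.1 1.1 2.3] p [539.5 241.4 225.3] q6 -0.754 eff6 0.474 open 0.0118
```

arm_command --pt "0 0 0" --pt "0 0 0" --spin '[-3,0]'

```text
time: 23.8
tool_pos: [0.5396, 0.2414, 0.2252]
tool_rot: [3.141, 0.0, 2.564]
contact_force: [1.4, 0.8, 2.7]
opening: 0.0116
grip_force: 30.0
```

```bash
python3 t.py
```

```text
23.8 yaw 146.91 tz -0.051 F [1.4 0.8 2.7] p [539.6 241.4 225.2] q6 -0.702 eff6 0.427 open 0.0116
```

arm_command --pt "0 0 0" --pt "0 0 0" --spin '[-3,0]'

```text
time: 24.0
tool_pos: [0.5396, 0.2415, 0.2252]
tool_rot: [3.141, 0.0, 2.512]
contact_force: [0.1, 2.7, 3.5]
opening: 0.0113
grip_force: 30.0
```

```bash
python3 t.py
```

```text
24.0 yaw 143.92 tz -0.033 F [0.1 2.7 3.5] p [539.6 241.5 225.2] q6 -0.65 eff6 0.427 open 0.0113
```

arm_command --pt "0 0 0" --pt "0 0 0" --spin '[-3,0]'

```text
time: 24.2
tool_pos: [0.5396, 0.2415, 0.2253]
tool_rot: [3.141, 0.0, 2.46]
contact_force: [-0.4, 2.2, 2.6]
opening: 0.0119
grip_force: 30.0
```

```bash
python3 t.py
```

```text
24.2 yaw 140.92 tz -0.057 F [-0.4  2.2  2.6] p [539.6 241.5 225.3] q6 -0.598 eff6 0.427 open 0.0119
```

arm_command --pt "0 0 0" --pt "0 0 0" --spin '[-3,0]'

```text
time: 24.4
tool_pos: [0.5396, 0.2415, 0.2253]
tool_rot: [3.141, 0.0, 2.407]
contact_force: [0.5, 3.1, 3.4]
opening: 0.0119
grip_force: 30.0
```

```bash
python3 t.py
```

```text
24.4 yaw 137.93 tz -0.031 F [0.5 3.1 3.4] p [539.6 241.5 225.3] q6 -0.545 eff6 0.428 open 0.0119
```

arm_command --pt "0 0 0" --pt "0 0 0" --spin '[-3,0]'

```text
time: 24.6
tool_pos: [0.5396, 0.2415, 0.2253]
tool_rot: [3.141, 0.0, 2.355]
contact_force: [1.1, 3.1, 2.4]
opening: 0.012
grip_force: 30.0
```

```bash
python3 t.py
```

```text
24.6 yaw 134.93 tz -0.068 F [1.1 3.1 2.4] p [539.6 241.5 225.3] q6 -0.493 eff6 0.429 open 0.012
```

arm_command --pt "0 0 0" --pt "0 0 0" --spin '[-3,0]'

```text
time: 24.8
tool_pos: [0.5397, 0.2415, 0.2252]
tool_rot: [3.141, 0.0, 2.303]
contact_force: [0.4, 5.3, 3.2]
opening: 0.0115
grip_force: 30.0
```

```bash
python3 t.py
```

```text
24.8 yaw 131.93 tz -0.044 F [0.4 5.3 3.2] p [539.7 241.5 225.2] q6 -0.441 eff6 0.43 open 0.0115
```

arm_command --pt "0 0 0" --pt "0 0 0" --spin '[-3,0]'

```text
time: 25.0
tool_pos: [0.5397, 0.2416, 0.2252]
tool_rot: [3.14, 0.0, 2.25]
contact_force: [1.0, 3.9, 2.3]
opening: 0.0116
grip_force: 30.0
```

```bash
python3 t.py
```

```text
25.0 yaw 128.93 tz -0.077 F [1.  3.9 2.3] p [539.7 241.6 225.2] q6 -0.388 eff6 0.429 open 0.0116
```

arm_command --pt "0 0 0" --pt "0 0 0" --spin '[-3,0]'

```text
time: 25.2
tool_pos: [0.5397, 0.2416, 0.2253]
tool_rot: [3.14, 0.0, 2.198]
contact_force: [1.5, 3.5, 3.4]
opening: 0.0121
grip_force: 30.0
```

```bash
python3 t.py
```

```text
25.2 yaw 125.93 tz -0.028 F [1.5 3.5 3.4] p [539.7 241.6 225.3] q6 -0.336 eff6 0.428 open 0.0121
```

arm_command --pt "0 0 0" --pt "0 0 0" --spin '[-3,0]'

```text
time: 25.4
tool_pos: [0.5397, 0.2416, 0.2253]
tool_rot: [3.14, 0.0, 2.146]
contact_force: [3.2, 3.9, 3.5]
opening: 0.0113
grip_force: 30.0
```

```bash
python3 t.py
```

```text
25.4 yaw 122.93 tz -0.057 F [3.2 3.9 3.5] p [539.7 241.6 225.3] q6 -0.284 eff6 0.386 open 0.0113
```

arm_command --pt "0 0 0" --pt "0 0 0" --spin '[-3,0]'

```text
time: 25.6
tool_pos: [0.5397, 0.2416, 0.2253]
tool_rot: [3.14, 0.0, 2.093]
contact_force: [2.9, 4.6, 3.4]
opening: 0.0117
grip_force: 30.0
```

```bash
python3 t.py
```

```text
25.6 yaw 119.93 tz -0.061 F [2.9 4.6 3.4] p [539.7 241.6 225.3] q6 -0.231 eff6 0.396 open 0.0117
```

arm_command --pt "0 0 0" --pt "0 0 0" --spin '[-3,0]'

```text
time: 25.8
tool_pos: [0.5398, 0.2416, 0.2253]
tool_rot: [3.14, -0.0, 2.041]
contact_force: [2.6, 4.1, 3.2]
opening: 0.0119
grip_force: 30.0
```

```bash
python3 t.py
```

```text
25.8 yaw 116.92 tz -0.155 F [2.6 4.1 3.2] p [539.8 241.6 225.3] q6 -0.179 eff6 0.276 open 0.0119
```

arm_command --pt "0 0 0" --pt "0 0 0" --spin '[-3,0]'

```text
time: 26.0
tool_pos: [0.5398, 0.2416, 0.2253]
tool_rot: [3.14, -0.0, 1.988]
contact_force: [2.0, 4.8, 2.1]
opening: 0.0117
grip_force: 30.0
```

```bash
python3 t.py
```

```text
26.0 yaw 113.91 tz -0.122 F [2.  4.8 2.1] p [539.8 241.6 225.3] q6 -0.126 eff6 0.25 open 0.0117
```

Effort is dropping (0.43 to 0.25), so the pin has started to fall at about yaw 118°. The centre should be about 11° further on. I'll continue in small steps.

arm_command --pt "0 0 0" --pt "0 0 0" --spin '[-2,0]'

```text
time: 26.2
tool_pos: [0.5398, 0.2417, 0.2253]
tool_rot: [3.14, -0.0, 1.954]
contact_force: [1.9, 5.1, 2.5]
opening: 0.0118
grip_force: 30.0
```

```bash
python3 t.py
```

```text
26.2 yaw 111.93 tz -0.201 F [1.9 5.1 2.5] p [539.8 241.7 225.3] q6 -0.092 eff6 0.064 open 0.0118
```

arm_command --pt "0 0 0" --pt "0 0 0" --spin '[-2,0]'

```text
time: 26.4
tool_pos: [0.5398, 0.2417, 0.2253]
tool_rot: [3.14, -0.0, 1.918]
contact_force: [3.3, 4.5, 2.7]
opening: 0.0121
grip_force: 30.1
```

```bash
python3 t.py
```

```text
26.4 yaw 109.91 tz -0.455 F [3.3 4.5 2.7] p [539.8 241.7 225.3] q6 -0.057 eff6 -0.169 open 0.0121
```

arm_command --pt "0 0 0" --pt "0 0 0" --spin '[-2,0]'

```text
time: 26.6
tool_pos: [0.5399, 0.2417, 0.2253]
tool_rot: [3.14, -0.0, 1.884]
contact_force: [3.6, 5.4, 1.5]
opening: 0.0117
grip_force: 30.0
```

```bash
python3 t.py
```

```text
26.6 yaw 107.92 tz -0.284 F [3.6 5.4 1.5] p [539.9 241.7 225.3] q6 -0.022 eff6 0.027 open 0.0117
```

arm_command --pt "0 0 0" --pt "0 0 0" --spin '[-1.5,0]'

```text
time: 26.8
tool_pos: [0.5399, 0.2416, 0.2253]
tool_rot: [3.14, -0.0, 1.857]
contact_force: [3.4, 5.0, 2.8]
opening: 0.0117
grip_force: 30.1
```

```bash
python3 t.py
```

```text
26.8 yaw 106.43 tz -0.414 F [3.4 5.  2.8] p [539.9 241.6 225.3] q6 0.004 eff6 -0.207 open 0.0117
```

arm_command --pt "0 0 0" --pt "0 0 0" --spin '[-1.5,0]'

```text
time: 27.0
tool_pos: [0.5399, 0.2416, 0.2252]
tool_rot: [3.14, -0.001, 1.831]
contact_force: [4.2, 4.6, 2.3]
opening: 0.012
grip_force: 30.0
```

```bash
python3 t.py
```

```text
27.0 yaw 104.93 tz -0.33 F [4.2 4.6 2.3] p [539.9 241.6 225.2] q6 0.03 eff6 -0.077 open 0.012
```

arm_command --pt "0 0 0" --pt "0 0 0" --spin '[-1.5,0]'

```text
time: 27.2
tool_pos: [0.5399, 0.2417, 0.2253]
tool_rot: [3.14, -0.0, 1.806]
contact_force: [2.9, 5.1, 1.3]
opening: 0.0113
grip_force: 30.0
```

```bash
python3 t.py
```

```text
27.2 yaw 103.46 tz -0.08 F [2.9 5.1 1.3] p [539.9 241.7 225.3] q6 0.056 eff6 0.111 open 0.0113
```

arm_command --pt "0 0 0" --pt "0 0 0" --spin '[-1.5,0]'

```text
time: 27.4
tool_pos: [0.5399, 0.2417, 0.2253]
tool_rot: [3.139, -0.001, 1.78]
contact_force: [3.4, 5.0, 1.6]
opening: 0.0119
grip_force: 30.0
```

```bash
python3 t.py
```

```text
27.4 yaw 101.97 tz 0.022 F [3.4 5.  1.6] p [539.9 241.7 225.3] q6 0.082 eff6 0.203 open 0.0119
```

The pull has faded to about zero, so the pin is at the notch centre. I'll release, retreat and check.

arm_command --pt "0 0 0" --pt "0 0 0" --pt "0 0 0" --pt "0 0 0" --pt "0 0 0" --spin '[0,0,0,0,0]' --jaw 0

```text
time: 27.9
tool_pos: [0.5393, 0.2413, 0.2248]
tool_rot: [-3.141, 0.0, 1.777]
contact_force: [-0.1, 0.3, 0.8]
opening: 0.0449
grip_force: 0.0
```

arm_command --pt "0 0 20" --pt "0 0 30" --pt "0 0 40" --pt "-10 40 40" --pt "-20 40 0" --pt "-20 40 0" --pt "-20 40 0" --pt "-20 40 0" --pt "0 0 0" --spin '[0,0,0,0,0,0,0,0,0]'

```text
time: 28.8
tool_pos: [0.4476, 0.4404, 0.3497]
tool_rot: [-3.141, -0.002, 1.783]
contact_force: [0.6, -0.7, -0.3]
opening: 0.0459
grip_force: 0.0
```

```bash
python3 - <<'E'
from h import *
o=observe(); print(o['time'],o['tool_pos'],o['contact_force'])
s=snap('side','side5');t=snap('top','top5')
g=lambda c,x,y,w,h,k:cv2.resize(c['img'][y:y+h,x:x+w,::-1],None,fx=k,fy=k,interpolation=cv2.INTER_CUBIC)
im=np.hstack([g(s,260,140,80,100,5),g(t,195,190,80,100,5)])
cv2.imwrite('pics/c7.png',np.clip(255*(im/255.)**.45,0,255).astype(np.uint8))
for n,c in(('side',s),('top',t)):
    P=cloud(c).reshape(-1,3)*1000; d=P[:,:2]-[540,239.5]
    m=(np.hypot(*d.T)<27)&(P[:,2]>62)&(P[:,2]<80)
    print(n,m.sum(),cv2.minAreaRect(P[m,:2].astype(np.float32)) if m.sum()>5 else '')
E
```

```text
28.8 [0.44757173 0.440415   0.34966586] [ 0.56084584 -0.65682029 -0.28413895]
side 79 ((542.6300659179688, 238.6058349609375), (15.077964782714844, 45.018917083740234), 10.017019271850586)
top 71 ((538.5624389648438, 239.00303649902344), (14.433755874633789, 41.114776611328125), 12.118993759155273)
```

View pics/c7.png

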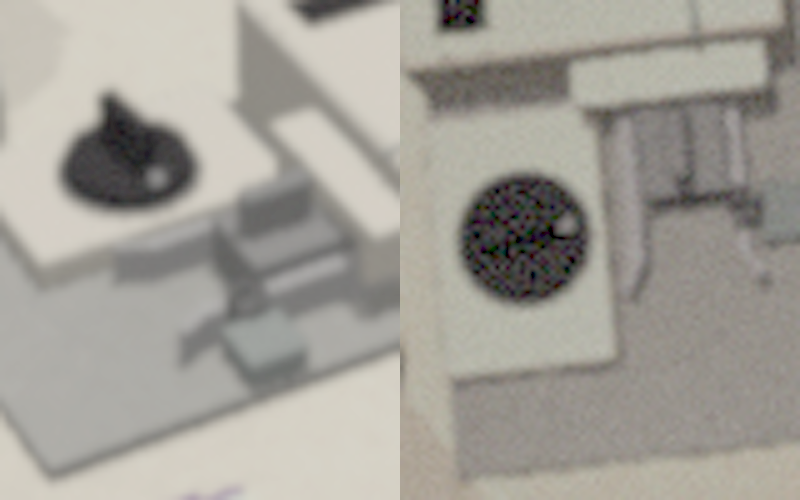

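```bash
python3 - <<'E'
from h import *
R=lambda a:np.array([[np.cos(a),-np.sin(a)],[np.sin(a),np.cos(a)]])
def pin(n,cx,cy,w):
    c=load(n); x0,y0=int(cx-w),int(cy-w); g=c['img'][y0:y0+2*w+1,x0:x0+2*w+1].mean(2).astype(float)
    m=np.clip(g-np.percentile(g,60),0,None); v,u=np.mgrid[:2*w+1,:2*w+1]
    return c,(x0+(m*u).sum()/m.sum(),y0+(m*v).sum()/m.sum())
for n,cx,cy in(('side5',260+155/5-.5,140+180/5-.5),('top5',195+165/5-.5,190+222/5-.5)):
    c,(u,v)=pin(n,cx,cy,2); print(n,round(u,1),round(v,1),'depth pt',(atd(c,round(u),round(v))*1000).round(1),[(z,(atz(c,u,v,z/1000)[:2]*1000).round(1).tolist()) for z in(44,48)])
    P=cloud(c)*1000; r=np.hypot(P[...,0]-540,P[...,1]-239.5); m=(r<36)&(P[...,2]>38)&(P[...,2]<47); print(' disc z',np.median(P[...,2][m]).round(1))
    U,V=round(u),round(v); print(P[V-2:V+3,U-2:U+3,2].round(0).tolist())
for n in('top0','top5','side0','side5'):
    P=cloud(load(n)).reshape(-1,3)*1000
    print(n,[(nm,P[(abs(P[:,0]-x)<40)&(abs(P[:,1]-y)<40)&(P[:,2]>z0)&(P[:,2]<z1)][:,:2].mean(0).round(0).tolist()) for nm,x,y,z0,z1 in(('dropper',552,-273,60,115),('bottle',650,30,100,160),('long',476,-406,30,42))])
E
```

```text
side5 291.0 175.1 depth pt [549.7 214.1  43.9] [(44, [549.5, 213.8]), (48, [547.7, 208.9])]
 disc z 42.3
[[52.0, 47.0, 43.0, 44.0, 43.0], [47.0, 47.0, 42.0, 43.0, 42.0], [41.0, 45.0, 44.0, 43.0, 40.0], [40.0, 43.0, 45.0, 42.0, 42.0], [47.0, 44.0, 43.0, 43.0, 43.0]]
top5 228.0 234.3 depth pt [545.4 212.3  49.1] [(44, [545.4, 213.3]), (48, [544.7, 212.6])]
 disc z 41.7
[[45.0, 41.0, 33.0, 42.0, 41.0], [43.0, 45.0, 39.0, 40.0, 46.0], [38.0, 45.0, 49.0, 45.0, 45.0], [38.0, 40.0, 47.0, 41.0, 42.0], [38.0, 50.0, 40.0, 33.0, 43.0]]
top0 [('dropper', [552.0, -270.0]), ('bottle', [645.0, 32.0]), ('long', [478.0, -406.0])]
top5 [('dropper', [551.0, -270.0]), ('bottle', [645.0, 31.0]), ('long', [478.0, -406.0])]
side0 [('dropper', [556.0, -278.0]), ('bottle', [649.0, 24.0]), ('long', [477.0, -412.0])]
side5 [('dropper', [556.0, -278.0]), ('bottle', [649.0, 23.0]), ('long', [477.0, -412.0])]
```

The pin sits at about 44 mm, so it has sunk. The catch is out and the bystanders haven't moved. Handing in.

```bash
python3 -c "
from cell import *
print(hand_in())"
```

```text
the job is handed in; nothing more can be done
None
```

I loaded the short grey cassette and handed the job in at about 29 s. It sits fully home with the spring catch out behind it, the knob rests in its notch with the pin sunk to about 44 mm, and the dropper, bottle and long cassette measured unmoved (I didn't measure the other items).

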